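# Bottom the reference probe in the dry-block heater and set its depth collar

## Task

Take the steel reference probe out of the rack and lower it into the narrow, bushed well of the dry-block heater until its foot bottoms out, then slide its black depth collar down the rod until it lies on the rim of the bush, and press it home there with about 10 newtons (5 is too little, 20 too much) for half a second so that it marks the depth. Never push the probe and collar onto the heater with more than 25 newtons in all, do not disturb the tubes, and leave the probe standing bottomed in the well, let go, with the collar flat on the rim.

Things in the scene. Friction and masses are not known exactly. Their poses are not given: they have to be found in the camera images.
- heater: Dry-block heater, fixed: white case 200 x 180 mm, origin at the centre of its underside, front to -x. Its 150 x 130 mm aluminium block stands 8 mm proud of the case rim, top face at 90 mm. In the block: one narrow well with a square steel bush, 40 mm in front of the middle (x -40, y 0), and a row of three 17 mm tube wells at x +42 mm, y -40, 0, 40 mm; two of these (y -40 and 40) hold tubes.
- well_top (a point): Point on the narrow well's axis level with the block's top face; axes as the heater's, z up. A 32 mm square steel bush is screwed into the well; its flat rim stands 2 to 14 mm above this point. Bore 12 mm, mouth bevelled 2.5 mm. The flat, rigid blind floor lies 44 to 54 mm below this point. Neither height is known beforehand; bush and floor do not give way.
- rack: White plastic rack block, 190 x 70 x 50 mm high, fixed; origin at the centre of its underside. Along its x axis runs a row of four holes 11 mm wide, 40 mm deep, at x = -67.5, -22.5, 22.5 and 67.5 mm. The probe and two small tubes stand in three of them, upright to within 2 degrees.
- probe: The loose reference probe, about 140 g with its collar: a straight steel rod 10 mm thick, 105 mm long, its foot slightly tapered, with a black cap on top (20 mm wide, 8 mm high), 113 mm in all. Origin at the middle of its foot (lower end), z up along the rod. It starts standing in the rack.
- collar: Depth collar on the probe: black cylinder 36 mm in diameter, 30 mm high, around the rod; origin at its centre, 15 mm above its underside. Starts under the cap, centre 86 to 90 mm above the foot. Gripped across its diameter it carries the whole probe. It slides on the rod against about 5 N of friction, stays where left, and can go down to 45 mm above the foot.
- small_tube1_center (a point): Centre of a small capped tube, 10 x 70 mm, loose in the rack; leave alone.
- small_tube2_center (a point): Centre of the other small capped tube in the rack, 10 x 70 mm; leave alone.
- big_tube1_center (a point): Centre of a capped tube, 16 x 100 mm, loose in a wide well of the heater, standing 22 mm above the block; leave alone.
- big_tube2_center (a point): Centre of the other 16 x 100 mm tube in the heater; leave alone.
Things that resemble listed ones, but are neither listed nor needed, are in the scene too. Leave any green look-alike of the probe alone.

How it is judged:
On the way, in this order (a step that is already met when the one before it is completed fails the run):
1. the probe's foot stands on the floor of the narrow well (horizontal distance between probe and well_top below 0.005 m and angle between probe's own z axis and vertical below 0.07 rad and z of probe in the frame of well_floor below 0.002 m), for 0.1 s.
2. with the probe bottomed, the collar is pressed on the rim of the bush with more than 5 N (all of step 1 and z of collar in the frame of bush below 0.0168 m and contact force between collar and heater above 5 N), for 0.3 s.
At the end, for the whole second after the job is handed in: The probe stands in the narrow well within 5 mm of its centre and 4 degrees of upright, its foot within 2 mm of the well's floor, the collar's underside within 1.8 mm of the rim of the bush, at rest and let go (all of step 1 and z of collar in the frame of bush below 0.0168 m and linear speed of probe below 0.02 m/s and contact force between the fingers and probe below 0.1 N); the robot touches nothing.
It fails at once if the probe and collar push on the heater with more than 25 N in all (contact force between probe and heater above 25 N).
It fails at once if the collar presses on the bush with more than 20 N (contact force between collar and heater above 20 N).
It fails at once if a tube is disturbed by more than 20 mm (distance of any of small_tube1_center, small_tube2_center, big_tube1_center, big_tube2_center from where it was at the start of the episode above 0.02 m).
It also fails if it takes over 64 s, if anything falls off the work surface, if the arm or the gripper's body presses on something with over 40 N, if the wrist force passes 120 N, or if a joint passes its speed limit or range.

## Robot

A 6-joint arm with a two-finger parallel gripper is mounted at the origin on the work surface. World frame = base frame: x ahead of the robot, y to its left, z up, the work surface at z = 0. Lengths are in m, angles in rad, forces in N, time in s.
With the tool pointing down it reaches from about 0.25 to 0.725 m from the base axis. Payload 4 kg.
Tool frame: the origin (TCP) lies on the centre line of the jaws, within the pads' length; the fingertips stand 17 mm ahead of it and the grasp point (between the pads) lies 2 mm behind it; z points along the fingers, y is the line along which they close (so a half turn about z gives the same grasp; the last joint's range is limited). The gripper opens to 85 mm and grips with 20 to 120 N. Pads are 22 mm wide; open, the fingers measure 114 mm over their backs; the gripper's body (76 mm by 85 mm) begins 54 mm behind the grasp point. The pads swing forward as they close: fully open they stand 13 mm farther back than shut.
Start: joints at [1.225, 0.241, 0.005, 1.335, 0, 1.571], TCP at [0.169, 0.47, 0.248] pointing down, gripper open.
Joint ranges: [-2.72, 2.72], [-1.05, 1.87], [-1.09, 1.28], [-1.99, 2.15], [-1.42, 1.44], [-3.14, 3.14]. Speed limits (rad/s): [2.79, 2.79, 3.14, 3.14, 3.14, 3.14].

## Interface

Orientations are given as a unit quaternion [x, y, z, w].
In Python, from workcell import get_obs, imaging, order gives the robot as it stands.
- The arm moves only by the tool apply_moves, never from a script. Its argument "targets" is a list that holds one entry, the list of rows, each a list of 5 numbers: the shift along the world's x, y, z in units of 40 mm (1.0 is 40 mm), then the turn about the world's z in degrees, then the gripper command: -1 is shut, 1 is fully open, values between are in proportion. In form: [[[dx, dy, dz, turn, fingers], ...]]. A call has 1 to 8 rows; each row shifts and turns the commanded pose from where the row before left it; what a row does not reach is not made up. A row lasts 1/12 s, in which the tool goes at most 41.7 mm and 7.16 degrees, less where a joint would pass 70% of its speed; a pose out of reach is approached as far as the arm can. A call is refused whole if a number of a shift passes 1 or a number of a turn 7.16, either way. A call with a gripper value outside its range is refused whole. The fingers move at their own pace and stop on an object; the grip force is fixed at half the most. Time passes only in rows, so rows that do not move let the fingers close. It gives the time, the measured TCP pose, the force, the opening and the grip force at its end, in the units of the state.
- get_obs(): the state, without advancing time (a new reading comes with each control period).
- imaging.camera(name): name is "side" or "top"; returns (picture, depth): 384x512x3 uint8, blue, green, red; 384x512 float32, m along the optical axis (not along the pixel's ray), 0 where there is no reading.
- imaging.get_calibration(name): a dict with "camera_matrix" (3x3 intrinsics, pixels), "eye" and "rotation" of the camera in the world. Camera axes: x right, y down, z forward; pixel columns grow to the right and rows downward; lengths in m; the calibration is good to about 2 mm. A picture is of the moment at which its call begins. get_calibration takes no time and is no camera call.
- order.job_done(): hands the job in; it is judged then, once.
The state is a dict: "clock": time; "joint_pos": joint angles; "joint_vel": joint speeds; "tau": joint torques, N m; "eef_pos": TCP position; "tool_rot": TCP orientation; "ft_force": force on the tool from outside, world axes, zero at the start; "ft_torque": the same for the moment, N m; "grip_width": finger opening in m; "grasp_force": force on a finger pad.
Only numpy, scipy, OpenCV 4.12 (cv2) and the standard library are available. Lean on these libraries where they do the work, as an engineer would, in place of code of your own. Each camera call takes 0.05 s, during which the arm holds its last target. There are 200 camera calls.

## Working session

There is one attempt and no reset: what is moved stays moved. The work goes in short steps, Python scripts to look and compute and a tool call to move; the robot and the scene stay as the last step left them, time stands still between calls to the robot, and variables do not carry over. Pictures are saved under pics/ and viewed, at most 10 in all, crops included, and the job is handed in when it is done.

Besides the shell and the picture viewer there is one more tool, called after "Request:" as name(argument=value, ...) on one line, values as JSON. apply_moves: Moves the arm, as the interface text tells. Its arguments: {"type":"object","properties":{"targets":{"type":"array","items":{"type":"array","items":{"type":"array","items":{"type":"number"}}}}},"required":["targets"]}

```bash
mkdir -p pics; cat > h.py <<'E'
import numpy as np, cv2
from workcell import get_obs, imaging, order
def pts(name):
    img,d=imaging.camera(name); c=imaging.get_calibration(name)
    K=np.array(c["camera_matrix"]);R=np.array(c["rotation"]);e=np.array(c["eye"])
    v,u=np.mgrid[:384,:512]
    P=np.stack([(u-K[0,2])/K[0,0]*d,(v-K[1,2])/K[1,1]*d,d],-1)
    W=P@R.T+e; W[d==0]=np.nan
    return img,d,W
def onplane(name,u,v,z):
    c=imaging.get_calibration(name);K=np.array(c["camera_matrix"]);R=np.array(c["rotation"]);e=np.array(c["eye"])
    r=R@np.linalg.inv(K)@np.array([u,v,1.]); return e+r*(z-e[2])/r[2]
E
python3 - <<'E'
from h import *
for n in("top","side"):
    i,d,W=pts(n); np.savez(f"{n}0.npz",i=i,W=W); cv2.imwrite(f"pics/{n}0.png",cv2.resize(i,None,fx=1.5,fy=1.5)); c=imaging.get_calibration(n); print(n,c)
    print((d==0).mean())
print(get_obs())
E
```

```text
Traceback (most recent call last):
  File "h.py", line 8, in pts
    W=P@R.T+e; W[d==0]=np.nan
      ~^~~~
ValueError: matmul: Input operand 1 has a mismatch in its core dimension 0, with gufunc signature (n?,k),(k,m?)->(n?,m?) (size 4 is different from 3)
```

Rotation is a quaternion; fixing that.

```bash
sed -i 's/R=np.array(c\["rotation"\])/R=Rot.from_quat(c["rotation"]).as_matrix()/; 1a from scipy.spatial.transform import Rotation as Rot' h.py
python3 - <<'E'
from h import *
for n in("top","side"):
    i,d,W=pts(n); np.savez(f"{n}0.npz",i=i,W=W); cv2.imwrite(f"pics/{n}0.png",cv2.resize(i,None,fx=1.5,fy=1.5)); c=imaging.get_calibration(n); print(n,c)
    print((d==0).mean())
print(get_obs())
E
```

```text
top {'camera_matrix': array([[381.10358412,   0.        , 259.47415296],
       [  0.        , 381.10358412, 191.74966271],
       [  0.        ,   0.        ,   1.        ]]), 'eye': array([0.47283603, 0.02660592, 1.01185095]), 'rotation': array([-0.69712707,  0.71508141, -0.0411736 ,  0.03125949])}
0.0038096110026041665
side {'camera_matrix': array([[348.98166597,   0.        , 255.04170963],
       [  0.        , 348.98166597, 193.4669832 ],
       [  0.        ,   0.        ,   1.        ]]), 'eye': array([ 0.47331499, -0.43575729,  0.60647041]), 'rotation': array([ 0.93027309, -0.10944201,  0.05004083, -0.34656939])}
0.003987630208333333
{'clock': 0.15, 'joint_pos': array([1.22500621e+00, 2.41232945e-01, 4.04296076e-03, 1.33522797e+00,
       1.10304189e-05, 1.57079896e+00]), 'joint_vel': array([ 1.42147465e-03, -3.78900829e-03,  3.31316018e-03, -4.18803756e-04,
       -4.90081713e-06,  5.18218429e-04]), 'tau': array([ 7.87577687e-05, -3.72635651e+01,  2.52639252e+01,  1.23797820e-02,
       -2.44357238e-05,  1.29530076e-05]), 'eef_pos': array([0.16931172, 0.46997378, 0.24762449]), 'tool_rot': array([ 1.72036208e-01,  9.85090293e-01, -7.97774670e-04, -1.44919907e-04]), 'ft_force': array([-0.33517069,  0.87785234, -0.52937378]), 'ft_torque': array([-0.04021296,  0.01280228,  0.00176464]), 'grasp_force': 0.0, 'grip_width': 0.08547953402105288}
```

View pics/top0.png

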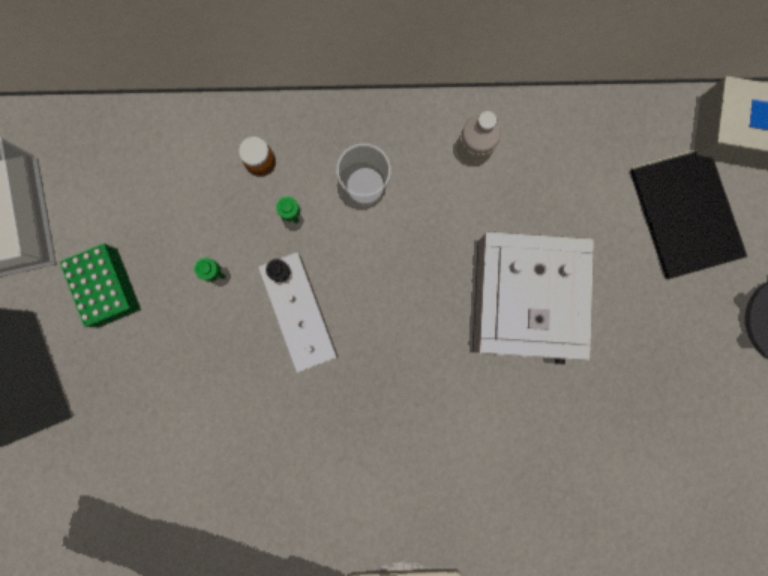

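View pics/side0.png

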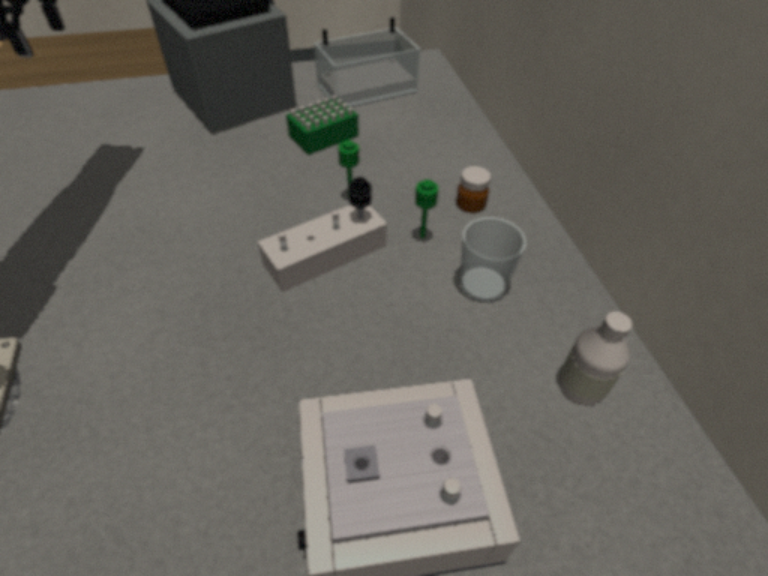

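The top view shows the probe with its black cap and collar at (278,270) in the 1.5x picture, at the far end of the rack. The bush is at (539,319), the big tubes at (516,267) and (566,270), and the green look-alikes at (207,269) and (288,209). Next I measure the probe and the bush.

```bash
python3 - <<'E'
from h import *
for n,(pu,pv),(bu,bv) in (("top",(185,180),(359,213)),("side",(240,129),(241,309))):
    f=np.load(n+"0.npz"); i,W=f["i"],f["W"]; g=i.max(2)
    for nm,(u,v) in (("probe",(pu,pv)),("bush",(bu,bv))):
        print(n,nm); s=np.s_[v-14:v+15,u-14:u+15]
        if nm=="probe":
            m=(g[s]<60); w=W[s][m]; w=w[w[:,2]>.06]; print(len(w),np.nanpercentile(w,[2,25,50,75,98],axis=0).round(4))
        else:
            m=(W[s][...,2]>.06); print((W[s][::2,::2,2]*1000).round(0)[4:11,4:11])
            print(g[s][2:-2:1,2:-2:1])
E
```

```text
top probe
170 [[0.583  0.1742 0.0917]
 [0.5905 0.1818 0.1107]
 [0.5963 0.1874 0.1127]
 [0.6031 0.194  0.121 ]
 [0.6123 0.2051 0.1246]]
top bush
[[ 96. 100.  98. 100.  98. 100. 100.]
 [101.  98.  97. 100.  99.  98.  98.]
 [ 99.  98.  62.  79.  96.  98. 101.]
 [ 97.  98.  49.  79.  94.  97.  98.]
 [ 99.  99. 101. 101.  98.  98.  98.]
 [ 97.  99.  99.  98. 100.  99.  97.]
 [ 89.  91.  90.  91.  90.  95. 101.]]
[[177 176 177 176 177 175 177 178 179 178 176 178 176 176 177 178 178 177
  178 177 179 177 177 177 176]
 [178 177 177 179 177 176 178 178 178 176 177 177 177 176 178 176 178 176
  177 177 177 178 178 178 176]
 [177 178 177 178 178 178 179 177 177 177 177 178 178 179 179 178 178 178
  177 179 176 177 179 177 178]
 [179 178 178 177 178 176 176 176 177 176 176 178 175 178 177 179 176 178
  176 178 178 178 177 176 178]
 [178 175 178 178 175 160 157 168 169 172 173 173 174 175 177 177 174 176
  177 175 177 178 177 178 178]
 [179 177 178 177 173 125 128 153 159 161 158 158 160 160 158 158 155 157
  163 170 176 177 175 178 176]
 [178 179 177 179 172 103 124 151 154 156 154 153 154 150 1
[... 4275 characters left out ...]
23 122 118 119 120 117 121 114 117 122
  117 116 115 116 122 134 150]
 [156 142 132 124 120 118 123 120 117 119 122 119 117 121 119 118 117 119
  117 111 111 112 113 124 138]
 [157 147 133 122 120 120 117 114 122 121 121 116 114 111 112 110 110 105
  102  96  97  95  94 105 131]
 [157 145 134 122 119 113 115 109 110 108 111 104  99  96  94  88  82  79
   81  80  79  79  80  96 131]
 [151 134 113 105 103  95  92  90  91  87  82  75  79  76  81  76  74  80
   83  88  96  96 102 122 138]
 [150 133 110  81  78  74  70  73  75  81  83  86  91  96  97 104 108 112
  119 126 131 135 146 150 155]
 [153 141 123 103  90  89  98 103 106 109 115 121 125 130 134 143 148 146
  153 154 157 160 159 159 162]]
```

```bash
cat >> h.py <<'E'
def hole(n,i,bu,bv,th,z=.099):
    g=cv2.GaussianBlur(i.max(2),(3,3),0); s=np.zeros_like(g); s[bv-6:bv+7,bu-7:bu+8]=255 if n=="top" else 0
    if n=="side": s[bv-9:bv+8,bu-9:bu+10]=255
    m=((g<th)&(s>0)).astype(np.uint8); k,l,st,c=cv2.connectedComponentsWithStats(m); j=1+st[1:,4].argmax()
    return st[j],onplane(n,*c[j],z)
E
python3 - <<'E'
from h import *
for n,(bu,bv),ths in(("top",(359,213),(100,125,140)),("side",(241,309),(85,100,110))):
    f=np.load(n+"0.npz"); i,W=f["i"],f["W"]
    for t in ths: print(n,*hole(n,i,bu,bv,t))
    pu,pv=((185,180) if n=="top" else (240,129)); s=np.s_[pv-14:pv+15,pu-14:pu+15]
    w=W[s].reshape(-1,3);w=w[(i[s].max(2)<60).ravel()&(w[:,2]>.1)]; z=w[:,2]
    for a,b in((.1195,.13),(.108,.1145)): q=w[(z>a)&(z<b)]; print(len(q),np.median(q,0),(q.min(0)+q.max(0))/2,np.ptp(q,axis=0))
    # green tops, bush edges (rim points around), heater block fit
    ok=(W[...,2]>.094)&(W[...,2]<.104); s=np.zeros_like(ok); s[bv-14:bv+15,bu-14:bu+15]=1; q=W[ok&s]; print("rim",len(q),np.median(q,0)); r=cv2.minAreaRect((q[:,:2]*1000).astype(np.float32)); print(r)
    m=cv2.inRange(i,(0,90,0),(60,255,60)); gm=(m>0)&(W[...,2]>.08); k,l,st,c=cv2.connectedComponentsWithStats(gm.astype(np.uint8))
    for j in range(1,k):
        if st[j,4]>15: print("green",np.median(W[l==j],0).round(3),st[j])
E
```

```text
top [357 210   5   5  21] [ 0.51125795 -0.22558948  0.099     ]
top [356 210   7   6  34] [ 0.51071582 -0.22599678  0.099     ]
top [356 209   8   8  48] [ 0.51085216 -0.22607796  0.099     ]
55 [0.59921589 0.19172273 0.12256198] [0.59996422 0.19059671 0.12306366] [0.01700762 0.01731689 0.00659883]
84 [0.59470748 0.18662592 0.11177419] [0.59892419 0.19002981 0.11125393] [0.03137332 0.03139973 0.00631518]
rim 169 [ 0.51196361 -0.2254201   0.09863158]
((514.1475219726562, -218.82864379882812), (47.449798583984375, 58.05978012084961), 87.28387451171875)
green [0.699 0.174 0.106] [185 132  14  14 135]
green [0.603 0.304 0.106] [130 173  15  14 142]
side [237 305   9   8  51] [ 0.51143101 -0.22642063  0.099     ]
side [236 305  10   9  74] [ 0.51144859 -0.22647976  0.099     ]
side [235 304  12  10 103] [ 0.51133611 -0.22592699  0.099     ]
39 [0.60013056 0.18757281 0.12219544] [0.60039628 0.18973086 0.12203213] [0.01747259 0.01661055 0.00396952]
81 [0.59704944 0.18291263 0.11155951] [0.59924766 0.18978457 0.11118782] [0.03059221 0.03328605 0.00625096]
rim 438 [ 0.51202347 -0.22701447  0.09973731]
((512.2015380859375, -225.8038330078125), (32.64603042602539, 31.883344650268555), 85.05672454833984)
green [0.609 0.302 0.112] [229  94  10   7  29]
green [0.701 0.171 0.106] [278 120  14  10  61]
```

The bush centre is about (0.511, -0.226) with its rim at z = 0.099. The probe is at about (0.5995, 0.190) with its collar centre near z = 0.097. I'll go above the probe first, with the jaws turned across the rack.

Request:
apply_moves(targets=[[[0.67,-0.44,0,2.6,1],[0.67,-0.44,0,2.6,1],[0.67,-0.44,0,2.6,1],[0.67,-0.44,0,2.6,1],[0.67,-0.44,0,2.6,1],[0.67,-0.44,0,2.6,1],[0.67,-0.44,0,2.6,1],[0.67,-0.44,0,2.6,1]]])

```text
clock: 0.82
eef_pos: [0.3848, 0.3284, 0.248]
tool_rot: [-0.01, 1.0, -0.0, -0.0]
ft_force: [0.7, 1.0, 0.1]
grip_width: 0.0856
grasp_force: 0.0
```

Request:
apply_moves(targets=[[[0.67,-0.44,0,2.6,1],[0.67,-0.44,0,2.6,1],[0.67,-0.44,0,2.6,1],[0.67,-0.44,0,2.6,1],[0.67,-0.44,0,2.6,1],[0.67,-0.44,0,2.6,1],[0.67,-0.44,0,2.6,1],[0,0,0,2.6,1]]])

```text
clock: 1.48
eef_pos: [0.5755, 0.2026, 0.2468]
tool_rot: [-0.187, 0.982, -0.001, 0.0]
ft_force: [-1.1, -0.4, -0.2]
grip_width: 0.0854
grasp_force: 0.0
```

Request:
apply_moves(targets=[[[0.6,-0.315,0,0,1],[0,0,0,0,1],[0,0,-0.7,0,1],[0,0,-0.7,0,1],[0,0,-0.7,0,1],[0,0,-0.7,0,1],[0,0,-0.6,0,1],[0,0,0,0,1]]])

```text
clock: 2.15
eef_pos: [0.591, 0.1927, 0.1059]
tool_rot: [-0.189, 0.982, -0.001, -0.006]
ft_force: [-1.6, -0.1, -0.3]
grip_width: 0.0851
grasp_force: 0.0
```

```bash
python3 - <<'E'
from h import *
i,d,W=pts("side"); cv2.imwrite("pics/s1.png",cv2.resize(i[70:210,150:330],None,fx=4,fy=4)); print(get_obs()["eef_pos"])
E
```

```text
[0.5925814  0.19318174 0.10895058]
```

View pics/s1.png

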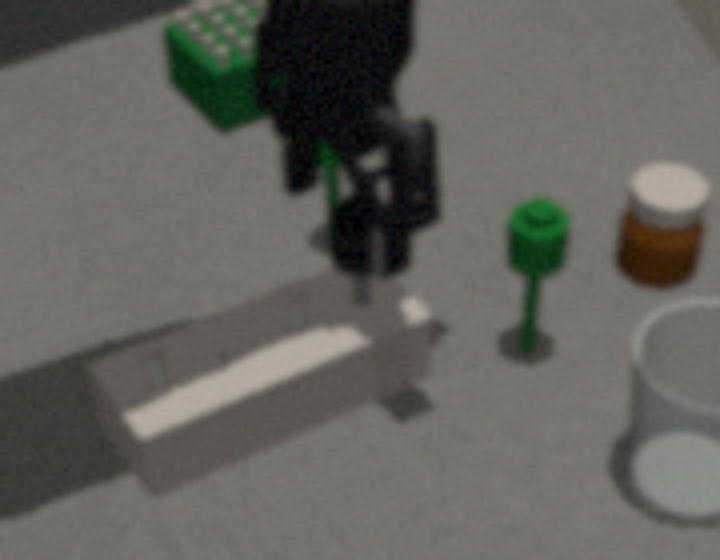

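The side view shows the open fingers straddling the collar, with the tips beside it at about (300,180) and (425,210) in the crop. I'll correct by 7 mm and close.

Request:
apply_moves(targets=[[[0.17,-0.08,-0.13,0,1],[0,0,0,0,1],[0,0,0,0,1],[0,0,0,0,1]]])

```text
clock: 2.53
eef_pos: [0.6035, 0.1908, 0.1089]
tool_rot: [-0.189, 0.982, 0.0, 0.002]
ft_force: [-0.1, -0.2, 0.5]
grip_width: 0.0854
grasp_force: 0.0
```

Request:
apply_moves(targets=[[[-0.1,0,-0.13,0,1],[0,0,0,0,1],[0,0,0,0,1],[0,0,0,0,1]]])

```text
clock: 2.87
eef_pos: [0.5981, 0.1907, 0.102]
tool_rot: [-0.189, 0.982, -0.0, -0.0]
ft_force: [0.9, -0.9, -0.1]
grip_width: 0.085
grasp_force: 0.0
```

Request:
apply_moves(targets=[[[0.03,0,0,0,-0.2],[0,0,0,0,-0.5],[0,0,0,0,-1],[0,0,0,0,-1],[0,0,0,0,-1],[0,0,0,0,-1],[0,0,0,0,-1],[0,0,0,0,-1]]])

```text
clock: 3.53
eef_pos: [0.5995, 0.1907, 0.102]
tool_rot: [-0.189, 0.982, 0.0, 0.0]
ft_force: [-0.0, 0.2, 1.4]
grip_width: 0.0345
grasp_force: 59.6
```

Request:
apply_moves(targets=[[[0,0,0.15,0,-1],[0,0,0.3,0,-1],[0,0,0.4,0,-1],[0,0,0.5,0,-1],[0,0,0.6,0,-1],[0,0,0.7,0,-1],[0,0,0.5,0,-1],[0,0,0.1,0,-1]]])

```text
clock: 4.2
eef_pos: [0.6013, 0.191, 0.2368]
tool_rot: [-0.189, 0.982, 0.0, 0.004]
ft_force: [0.2, -0.4, -1.4]
grip_width: 0.0343
grasp_force: 60.0
```

Request:
apply_moves(targets=[[[-0.14,-0.3,0,0,-1],[-0.14,-0.5,0,0,-1],[-0.14,-0.7,0,0,-1],[-0.14,-0.7,0,0,-1],[-0.14,-0.7,0,0,-1],[-0.14,-0.7,0,0,-1],[-0.14,-0.7,0,0,-1],[-0.14,-0.7,0,0,-1]]])

```text
clock: 4.87
eef_pos: [0.5535, -0.0107, 0.2306]
tool_rot: [-0.189, 0.982, 0.0, -0.001]
ft_force: [0.6, 0.5, -0.5]
grip_width: 0.0348
grasp_force: 60.0
```

Request:
apply_moves(targets=[[[-0.14,-0.7,0,0,-1],[-0.14,-0.7,0,0,-1],[-0.14,-0.7,0,0,-1],[-0.14,-0.7,0,0,-1],[-0.14,-0.7,0,0,-1],[-0.14,-0.7,0,0,-1],[-0.14,-0.5,0,0,-1],[-0.14,-0.3,0,0,-1]]])

```text
clock: 5.53
eef_pos: [0.5087, -0.2115, 0.2305]
tool_rot: [-0.188, 0.982, 0.0, -0.001]
ft_force: [-0.4, 0.6, -1.6]
grip_width: 0.0342
grasp_force: 60.0
```

Request:
apply_moves(targets=[[[0,0,0,0,-1],[0,0,0,0,-1],[0,0,0,0,-1],[0,0,0,0,-1],[0,0,0,0,-1],[0,0,0,0,-1]]])

```text
clock: 6.03
eef_pos: [0.5102, -0.2085, 0.2319]
tool_rot: [-0.19, 0.982, 0.0, 0.0]
ft_force: [-0.0, 0.1, -1.3]
grip_width: 0.0342
grasp_force: 60.0
```

Request:
apply_moves(targets=[[[0.02,-0.44,0,0,-1],[0,0,-0.3,0,-1],[0,0,-0.3,0,-1],[0,0,0,0,-1],[0,0,0,0,-1],[0,0,0,0,-1]]])

```text
clock: 6.53
eef_pos: [0.511, -0.2267, 0.2085]
tool_rot: [-0.189, 0.982, -0.0, 0.0]
ft_force: [0.3, -0.3, -1.6]
grip_width: 0.0344
grasp_force: 60.2
```

```bash
python3 - <<'E'
from h import *
for n in("side","top"):
    i,d,W=pts(n); np.savez(n+"2.npz",i=i,W=W)
    s=np.s_[210:350,160:340] if n=="side" else np.s_[150:290,270:450]
    cv2.imwrite(f"pics/{n}2.png",cv2.resize(i[s],None,fx=4,fy=4,interpolation=cv2.INTER_CUBIC))
print(get_obs()["eef_pos"])
E
```

```text
[ 0.5112491  -0.22693888  0.20887829]
```

View pics/side2.png

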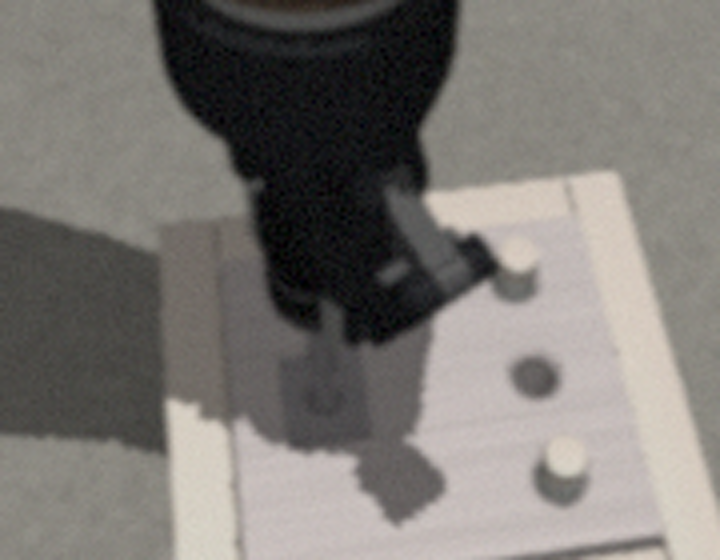

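View pics/top2.png

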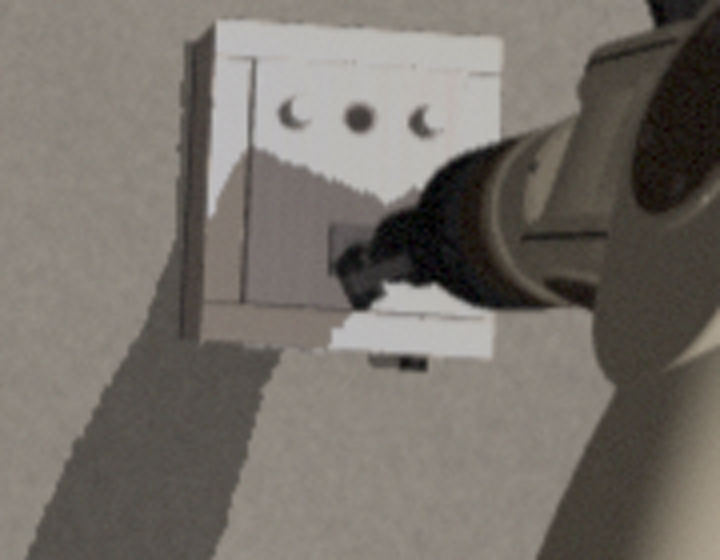

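In the side view the rod is at about (328,340) in the crop, with its foot near (325,370), just above the hole at (325,398). The top view is blocked by the arm. I'll compare the rod's depth points with the well's axis.

```bash
cat >> h.py <<'E'
def proj(n,p):
    c=imaging.get_calibration(n);K=np.array(c["camera_matrix"]);R=Rot.from_quat(c["rotation"]).as_matrix()
    q=K@(R.T@(np.array(p)-c["eye"])); return q[:2]/q[2]
def rod(zlo,zhi,f):
    W,i=f["W"],f["i"]
    sel=(abs(W[...,0]-.5113)<.02)&(abs(W[...,1]+.226)<.03)&(W[...,2]>zlo)&(W[...,2]<zhi)
    return sel
E
python3 - <<'E'
from h import *
f=np.load("side2.npz"); W=f["W"]
for a in np.arange(.104,.18,.006):
    s=rod(a,a+.006,f); w=W[s]; 
    if len(w): v,u=np.nonzero(s); print(round(a,3),len(w),np.median(w,0).round(4),(w[:,:2].min(0)).round(4),w[:,:2].max(0).round(4),u.min(),u.max(),v.min(),v.max())
for z in(.099,.117,.13,.15): print(z,proj("side",(.5113,-.226,z)))
g=f["i"].max(2)
print(g[284:314,232:252])
print((W[284:314,232:252,2]*1000).round()[::2])
E
```

```text
0.116 6 [ 0.5122 -0.2296  0.121 ] [ 0.5076 -0.2308] [ 0.5167 -0.2271] 238 244 302 305
0.122 13 [ 0.5102 -0.2297  0.1244] [ 0.5077 -0.2307] [ 0.5166 -0.2275] 238 244 301 305
0.128 11 [ 0.5116 -0.2298  0.1313] [ 0.5078 -0.2306] [ 0.5167 -0.2273] 238 244 299 303
0.134 14 [ 0.5117 -0.2297  0.1378] [ 0.5078 -0.2306] [ 0.5168 -0.2271] 238 244 297 301
0.14 14 [ 0.5112 -0.2297  0.1437] [ 0.5073 -0.2309] [ 0.5149 -0.2246] 237 243 295 299
0.146 8 [ 0.5098 -0.2297  0.1492] [ 0.5073 -0.2309] [ 0.5133 -0.2251] 237 242 294 297
0.152 10 [ 0.5093 -0.2299  0.1556] [ 0.5073 -0.2311] [ 0.5119 -0.2257] 237 241 293 295
0.158 2 [ 0.5101 -0.2296  0.1593] [ 0.5094 -0.2296] [ 0.5108 -0.2295] 239 240 293 293
0.099 [240.44305081 308.38157927]
0.117 [240.26614922 303.35406059]
0.13 [240.13239624 299.55281941]
0.15 [239.91603087 293.40374552]
[[ 29  30  33  36  35  27  26  36  36  36  38  29  25  23  26  22  17  28
   13  20]
 [ 19  22  27  33  29  30  26  29  51  59  47  39  31  21  29  27  17  16
   20  12]
 [ 20  16   7  11  19  17  14  35  53  63  63  57  40  35  18  19  26  26
   15  17]
 [ 17  17  17  13  
[... 3152 characters left out ...]
. 138. 138. 138. 137. 136. 129. 100.
   99. 100.  99. 101. 100.  91.]
 [101.  98. 101. 101. 100.  99. 127. 130. 131. 132. 131. 128. 121.  99.
  100. 100.  99.  99. 100.  92.]
 [ 99. 101.  99.  97. 100. 100. 121. 124. 124. 123. 123. 121.  99. 100.
   99. 100. 100. 101. 101.  99.]
 [100. 100.  99. 101.  99.  98.  98.  94.  94.  92.  93.  94.  98.  99.
  100. 100. 100.  99. 100.  99.]
 [100. 100.  98. 101.  98.  97.  90.  88.  86.  83.  83.  87.  90.  97.
   97. 100. 101. 100. 100. 100.]
 [100. 101. 101.  99. 101.  99.  84.  79.  78.  78.  77.  78.  82.  99.
  100. 100. 101. 101. 101. 100.]
 [ 99.  99. 100. 100.  99. 100. 100.  98.  70.  68.  69.  97. 100.  99.
  101.  99.  99. 100. 100. 100.]]
```

The rod and the hole share the same image columns (238–244), and the rod's y is about -0.2257, so they are aligned within 1 mm. I'll descend carefully.

Request:
apply_moves(targets=[[[0,0,-0.2,0,-1],[0,0,-0.2,0,-1],[0,0,-0.08,0,-1],[0,0,-0.08,0,-1],[0,0,-0.08,0,-1],[0,0,0,0,-1],[0,0,0,0,-1],[0,0,0,0,-1]]])

```text
clock: 7.3
eef_pos: [0.5107, -0.2271, 0.1824]
tool_rot: [-0.189, 0.982, -0.0, 0.0]
ft_force: [0.7, 0.3, -1.5]
grip_width: 0.0345
grasp_force: 60.2
```

Request:
apply_moves(targets=[[[0,0,-0.05,0,-1],[0,0,-0.05,0,-1],[0,0,-0.05,0,-1],[0,0,-0.05,0,-1],[0,0,0,0,-1],[0,0,0,0,-1]]])

```text
clock: 7.8
eef_pos: [0.5105, -0.2269, 0.1741]
tool_rot: [-0.189, 0.982, 0.0, -0.0]
ft_force: [-0.2, 0.1, -1.2]
grip_width: 0.0343
grasp_force: 60.2
```

The foot is about 15 mm into the bore with no contact force, so I'll continue.

Request:
apply_moves(targets=[[[0,0,-0.08,0,-1],[0,0,-0.08,0,-1],[0,0,-0.08,0,-1],[0,0,-0.08,0,-1],[0,0,-0.08,0,-1],[0,0,-0.08,0,-1],[0,0,0,0,-1],[0,0,0,0,-1]]])

```text
clock: 8.47
eef_pos: [0.5105, -0.2269, 0.1548]
tool_rot: [-0.189, 0.982, 0.0, -0.0]
ft_force: [0.3, -0.5, -1.3]
grip_width: 0.0345
grasp_force: 60.2
```

Request:
apply_moves(targets=[[[0,0,-0.05,0,-1],[0,0,-0.05,0,-1],[0,0,-0.05,0,-1],[0,0,-0.05,0,-1],[0,0,0,0,-1],[0,0,0,0,-1]]])

```text
clock: 8.97
eef_pos: [0.5105, -0.2269, 0.1469]
tool_rot: [-0.189, 0.982, 0.0, -0.0]
ft_force: [-0.5, -0.7, -1.4]
grip_width: 0.034
grasp_force: 60.2
```

Request:
apply_moves(targets=[[[0,0,-0.04,0,-1],[0,0,-0.04,0,-1],[0,0,-0.04,0,-1],[0,0,-0.04,0,-1],[0,0,-0.04,0,-1],[0,0,0,0,-1],[0,0,0,0,-1]]])

```text
clock: 9.55
eef_pos: [0.5106, -0.227, 0.1389]
tool_rot: [-0.189, 0.982, 0.0, -0.0]
ft_force: [-0.7, 0.4, -1.5]
grip_width: 0.0344
grasp_force: 60.2
```

Request:
apply_moves(targets=[[[0,0,-0.04,0,-1],[0,0,-0.04,0,-1],[0,0,-0.04,0,-1],[0,0,0,0,-1],[0,0,0,0,-1]]])

```text
clock: 9.97
eef_pos: [0.5105, -0.2269, 0.1341]
tool_rot: [-0.189, 0.982, 0.0, -0.0]
ft_force: [0.2, -0.3, -0.5]
grip_width: 0.034
grasp_force: 60.2
```

Request:
apply_moves(targets=[[[0,0,-0.03,0,-1],[0,0,-0.03,0,-1],[0,0,0,0,-1],[0,0,0,0,-1]]])

```text
clock: 10.3
eef_pos: [0.5108, -0.2271, 0.132]
tool_rot: [-0.189, 0.982, -0.0, 0.0]
ft_force: [-0.4, 0.4, -0.7]
grip_width: 0.034
grasp_force: 60.3
```

Request:
apply_moves(targets=[[[0,0,-0.03,0,-1],[0,0,-0.03,0,-1],[0,0,0,0,-1],[0,0,0,0,-1]]])

```text
clock: 10.63
eef_pos: [0.511, -0.2271, 0.1301]
tool_rot: [-0.189, 0.982, -0.0, 0.0]
ft_force: [-0.6, -0.2, 4.9]
grip_width: 0.0342
grasp_force: 60.5
```

The foot has bottomed, with force rising to about the 5 N sliding friction. I'll keep sliding the collar down gently.

Request:
apply_moves(targets=[[[0,0,-0.03,0,-1],[0,0,-0.03,0,-1],[0,0,-0.03,0,-1],[0,0,0,0,-1],[0,0,0,0,-1]]])

```text
clock: 11.05
eef_pos: [0.5108, -0.2271, 0.1257]
tool_rot: [-0.189, 0.982, -0.0, 0.0]
ft_force: [0.7, 0.3, 3.2]
grip_width: 0.0344
grasp_force: 60.5
```

```bash
python3 - <<'E'
from h import *
i,d,W=pts("side"); np.savez("side3.npz",i=i,W=W)
cv2.imwrite("pics/side3.png",cv2.resize(i[230:350,170:310],None,fx=5,fy=5,interpolation=cv2.INTER_CUBIC)); o=get_obs(); print(o["eef_pos"],o["ft_force"])
E
```

```text
[ 0.51076914 -0.22707417  0.12573904] [-0.38221108 -0.56727138  2.68219435]
```

View pics/side3.png

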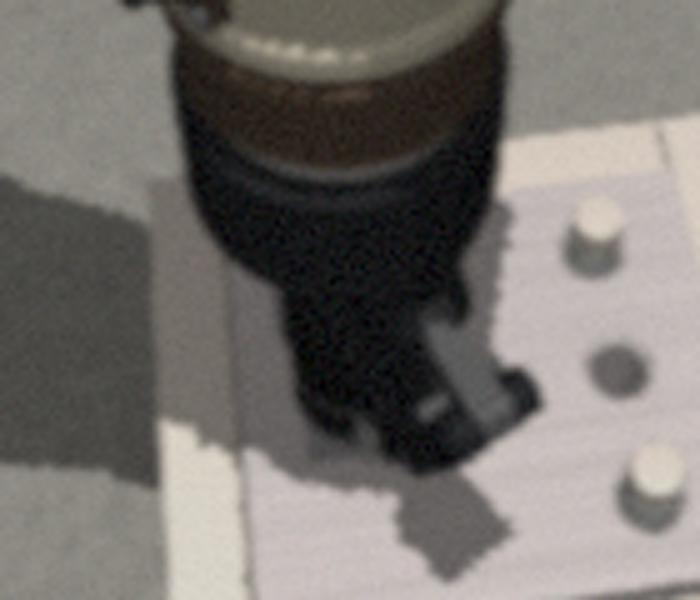

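The side view shows the fingers holding the collar just above the bush, at about (400,450) in the crop, with the tubes untouched. I'll continue in small steps.

Request:
apply_moves(targets=[[[0,0,-0.03,0,-1],[0,0,-0.03,0,-1],[0,0,-0.03,0,-1],[0,0,0,0,-1],[0,0,0,0,-1]]])

```text
clock: 11.52
eef_pos: [0.5107, -0.227, 0.1221]
tool_rot: [-0.189, 0.982, -0.0, -0.0]
ft_force: [1.1, -0.7, 2.2]
grip_width: 0.0343
grasp_force: 60.5
```

Request:
apply_moves(targets=[[[0,0,-0.02,0,-1],[0,0,0,0,-1],[0,0,0,0,-1]]])

```text
clock: 11.77
eef_pos: [0.5107, -0.227, 0.1215]
tool_rot: [-0.189, 0.982, -0.0, -0.0]
ft_force: [0.3, -0.0, 3.4]
grip_width: 0.0343
grasp_force: 60.5
```

Request:
apply_moves(targets=[[[0,0,-0.02,0,-1],[0,0,0,0,-1],[0,0,0,0,-1]]])

```text
clock: 12.02
eef_pos: [0.5107, -0.2271, 0.1207]
tool_rot: [-0.189, 0.982, -0.0, 0.0]
ft_force: [1.1, 0.3, 4.1]
grip_width: 0.0342
grasp_force: 60.5
```

Request:
apply_moves(targets=[[[0,0,-0.02,0,-1],[0,0,0,0,-1],[0,0,0,0,-1]]])

```text
clock: 12.27
eef_pos: [0.5107, -0.227, 0.1199]
tool_rot: [-0.189, 0.982, -0.0, -0.0]
ft_force: [-0.1, -0.4, 3.5]
grip_width: 0.0345
grasp_force: 60.5
```

Request:
apply_moves(targets=[[[0,0,-0.015,0,-1],[0,0,0,0,-1],[0,0,0,0,-1]]])

```text
clock: 12.52
eef_pos: [0.5107, -0.227, 0.1198]
tool_rot: [-0.189, 0.982, -0.0, 0.0]
ft_force: [-0.0, 0.5, 5.8]
grip_width: 0.0346
grasp_force: 61.1
```

Request:
apply_moves(targets=[[[0,0,-0.015,0,-1],[0,0,0,0,-1],[0,0,0,0,-1]]])

```text
clock: 12.77
eef_pos: [0.5108, -0.227, 0.1197]
tool_rot: [-0.189, 0.982, -0.0, 0.0]
ft_force: [-0.6, -0.3, 10.3]
grip_width: 0.0344
grasp_force: 61.4
```

Request:
apply_moves(targets=[[[0,0,-0.015,0,-1],[0,0,0,0,-1],[0,0,0,0,-1]]])

```text
clock: 13.02
eef_pos: [0.5108, -0.227, 0.1197]
tool_rot: [-0.189, 0.982, -0.0, 0.001]
ft_force: [-3.1, 1.6, 12.9]
grip_width: 0.0342
grasp_force: 61.7
```

Request:
apply_moves(targets=[[[0,0,-0.003,0,-1],[0,0,0,0,-1],[0,0,0,0,-1],[0,0,0,0,-1],[0,0,0,0,-1],[0,0,0,0,-1],[0,0,0,0,-1],[0,0,0,0,-1]]])

```text
clock: 13.68
eef_pos: [0.5108, -0.227, 0.1197]
tool_rot: [-0.189, 0.982, -0.0, 0.001]
ft_force: [-3.1, 1.4, 13.2]
grip_width: 0.0343
grasp_force: 61.7
```

It holds steady at 13.2 N on the wrist, which is about 9–10 N on the rim after the rod friction. Next I unload most of it and release.

Request:
apply_moves(targets=[[[0,0,0.015,0,-1],[0,0,0.01,0,-1],[0,0,0,0,-1]]])

```text
clock: 13.93
eef_pos: [0.5108, -0.2271, 0.1198]
tool_rot: [-0.189, 0.982, -0.0, 0.0]
ft_force: [-1.1, 0.4, 8.1]
grip_width: 0.0344
grasp_force: 61.3
```

Request:
apply_moves(targets=[[[0,0,0,0,-0.1],[0,0,0,0,0.2],[0,0,0,0,0.5],[0,0,0,0,0.5],[0,0,0,0,0.5],[0,0,0,0,0.5],[0,0,0,0,0.5]]])

```text
clock: 14.52
eef_pos: [0.5106, -0.2269, 0.1188]
tool_rot: [-0.189, 0.982, 0.0, -0.0]
ft_force: [-0.0, -0.1, 0.7]
grip_width: 0.064
grasp_force: 0.0
```

Released. I'll retreat upward and to the side so the cameras can see.

Request:
apply_moves(targets=[[[0,0,0.2,0,0.6],[0,0,0.4,0,0.6],[0,0,0.7,0,0.6],[0,0,0.7,0,0.6],[0,0,0.7,0,0.6],[0,0,0.5,0,0.6],[-0.3,0.3,0,0,0.6],[-0.6,0.6,0,0,0.6]]])

```text
clock: 15.18
eef_pos: [0.4774, -0.1928, 0.2492]
tool_rot: [-0.188, 0.982, -0.002, 0.003]
ft_force: [0.4, 0.6, 0.9]
grip_width: 0.0682
grasp_force: 0.0
```

Request:
apply_moves(targets=[[[-0.6,0.6,0,0,0.6],[-0.6,0.6,0,0,0.6],[-0.5,0.6,0,0,0.6],[-0.3,0.6,0,0,0.6],[0,0.4,0,0,0.6],[0,0,0,0,0.6],[0,0,0,0,0.6]]])

```text
clock: 15.77
eef_pos: [0.3949, -0.0787, 0.2479]
tool_rot: [-0.19, 0.982, -0.001, 0.001]
ft_force: [0.4, -0.7, 0.3]
grip_width: 0.0689
grasp_force: 0.0
```

```bash
python3 - <<'E'
from h import *
for n in("side","top"):
    i,d,W=pts(n)
    if n=="side": cv2.imwrite("pics/s4.png",cv2.resize(i[220:370,170:350],None,fx=4,fy=4,interpolation=cv2.INTER_CUBIC))
    s=(abs(W[...,0]-.5113)<.03)&(abs(W[...,1]+.226)<.03)&(i.max(2)<75)&(W[...,2]>.104)
    w=W[s]
    for a,b in((.104,.125),(.125,.133),(.136,.17)):
        q=w[(w[:,2]>a)&(w[:,2]<b)]
        if len(q): print(n,a,len(q),np.median(q,0).round(4),((q.min(0)+q.max(0))/2).round(4),np.ptp(q,axis=0).round(4))
print(get_obs()["eef_pos"])
E
```

```text
side 0.104 117 [ 0.5072 -0.242   0.1145] [ 0.5097 -0.2377  0.1145] [0.0296 0.0139 0.0208]
side 0.125 308 [ 0.5088 -0.2331  0.1299] [ 0.5109 -0.2286  0.129 ] [0.0327 0.0318 0.0074]
side 0.136 154 [ 0.5113 -0.2285  0.1533] [ 0.5117 -0.227   0.1516] [0.0187 0.0187 0.0091]
top 0.104 34 [ 0.5088 -0.2108  0.1141] [ 0.5096 -0.2186  0.1146] [0.03   0.0218 0.0204]
top 0.125 99 [ 0.5082 -0.219   0.1292] [ 0.5092 -0.2241  0.1289] [0.0304 0.0321 0.007 ]
top 0.136 60 [ 0.5114 -0.2254  0.1528] [ 0.5115 -0.2254  0.153 ] [0.0184 0.0158 0.0078]
[ 0.39522812 -0.07950491  0.24747058]
```

View pics/s4.png

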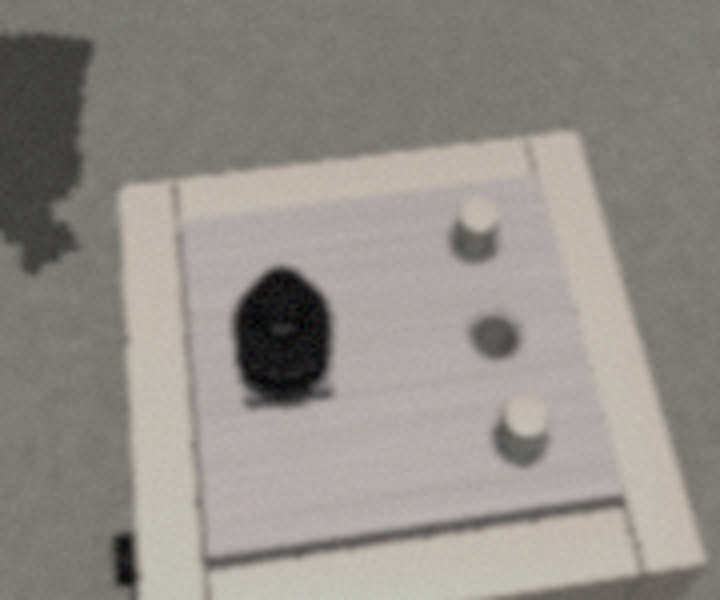

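The probe stands upright in the bush. The collar top is at z ≈ 0.1295, so its underside is on the rim at 0.0995. The cap top is at 0.153, which puts the foot at 0.040, where contact was felt. The tubes are undisturbed, so I'll hand in.

```bash
python3 -c "
from workcell import order
print(order.job_done())"
```

```text
the job is handed in; nothing more can be done
None
```

I handed the job in at about 16 s of the 64 s limit: the probe stands bottomed in the narrow well and let go, its collar on the rim after roughly 9–10 N for over 0.5 s (estimated from 13 N at the wrist less rod friction), and the heater's tubes look untouched; the hand-in returned no verdict.

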